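# Set the spring scriber down on the work with the bench mill's coarse and fine feed

## Robot

A 6-joint arm with a two-finger parallel gripper is mounted at the origin on the work surface. World frame = base frame: x ahead of the robot, y to its left, z up, the work surface at z = 0. Lengths are in m, angles in rad, forces in N, time in s.
With the tool pointing down it reaches from about 0.275 to 1 m from the base axis. Payload 8.4 kg.
Tool frame: the origin (TCP) lies on the centre line of the jaws, within the pads' length; the fingertips stand 8 mm ahead of it and the grasp point (between the pads) lies 11 mm behind it (r.tip_extent is the z of the fingertips in the tool frame, in m); z points along the fingers, y is the line along which they close (so a half turn about z gives the same grasp; the last joint's range is limited). The gripper opens to 85 mm and grips with 20 to 120 N. Pads are 22 mm wide; open, the fingers measure 114 mm over their backs; the gripper's body (76 mm by 85 mm) begins 54 mm behind the grasp point. The pads swing forward as they close: fully open they stand 13 mm farther back than shut.
Start: joints at [-1.162, 0.353, 1.633, -0, 1.155, -0.002], TCP at [0.25, -0.573, 0.239] pointing down, gripper open.
Joint ranges: [-2.63, 2.63], [-0.92, 2.1], [0.06, 2.66], [-1.3, 4.44], [0, 2.69], [-3.02, 3.02]. Speed limits (rad/s): [2.22, 2.22, 2.79, 3.14, 3.14, 3.14].

## Interface

Orientations are given as a 3x3 rotation matrix whose columns are the frame's x, y, z axes.
In Python, from rig import r gives the robot as it stands.
- The arm moves only by the tool apply_moves, never from a script. Its argument "deltas" is a list of rows, each a list of 2 entries, a list of its own where there are three numbers: the shift along the world's x, y, z in m, then the turn, a rotation vector about the world's x, y, z in degrees. A call has 1 to 20 rows; each row is the pose to reach, as a shift and turn from the pose commanded when the call began; what a row does not reach only later rows make up. A row lasts 1/12 s, in which the tool goes at most 41.7 mm and 7.16 degrees, less where a joint would pass 70% of its speed; a pose out of reach is approached as far as the arm can. A call with a gripper value outside its range is refused whole. "hand" is the opening, from 0 (shut) to 1 (fully open), set as the call begins (left out, the last holds). The fingers move at their own pace and stop on an object; "grip_force" is the grip in N (left out, the last holds). Time passes only in rows, so rows that repeat a pose let the fingers close. It gives the time, the measured TCP pose, the force, the opening and the grip force at its end, in the units of the state.
- r.get_obs(): the state, without advancing time (a new reading comes with each control period).
- r.snapshot(name): name is "side" or "top"; returns the picture (384x512x3 uint8, blue, green, red); there is no depth.
- r.camera_info(name): a dict with "fov_y" (degrees; the focal length in pixels is half the picture's height over the tangent of half this angle, whatever the lens; pixels are square), "cx", "cy" (the principal point, pixels), "origin" and "orientation" of the camera in the world. Camera axes: x right, y down, z forward; pixel columns grow to the right and rows downward; lengths in m; the calibration is good to about 2 mm. A picture is of the moment at which its call begins. camera_info takes no time and is no camera call.
- r.close_job(): hands the job in; it is judged then, once.
The state is a dict: "time": time; "joints": joint angles; "joint_velocities": joint speeds; "joint_torque": joint torques, N m; "position": TCP position; "tool_rot": TCP orientation; "force": force on the tool from outside, world axes, zero at the start; "wrist_torque": the same for the moment, N m; "finger_gap": finger opening in m; "finger_force": force on a finger pad.
Only numpy, scipy, OpenCV 4.12 (cv2) and the standard library are available. Lean on these libraries where they do the work, as an engineer would, in place of code of your own. Each camera call takes 0.05 s, during which the arm holds its last target. There are 200 camera calls.

## Task

Set the spring-loaded scriber in the bench mill down on the metal block in the vice, ready for scribing. With the big lower knob on top of the head bring its point down to some three millimetres above the block, without touching it; then with the small knob above it feed the point down by feel until it bears on the block with a press of about twenty newtons (more than forty ruins the point), and let go, leaving everything else on the bench where it is.

Things in the scene. Friction and masses are not known exactly. Their poses are not given: they have to be found in the camera images.
- mill: Small grey bench mill, bolted down, 250 mm front to back, 290 mm over its table handwheels, 316 mm high. Origin on the bench under the column, on the vertical axis of the two knobs; -x points to its front, z up. The spindle axis is at x = -0.125. The head, with the knobs on a bridge over the column, rides down as it is fed; all of the head but the knobs and the 22 mm boss under them is below 250 mm.
- coarse_grip (a point): Centre of the coarse feed knob: the big lower one of the two knobs that share the vertical axis on top of the head, over the column. Aluminium, knurled, 52 mm in diameter, 26 mm high (13 mm above and below this point), its underside 8 mm clear above the bridge that carries it. The fine knob stands on top of it. z is up.
- coarse (a joint): Turn of the coarse knob in rad. It grows clockwise seen from above, which lowers the head, with both knobs and the scriber, by 8 mm per rad (50 mm a turn); counter-clockwise raises it. It starts between 0 and 0.6 and ends at 3. Dry friction about 0.4 N m; it stays where it is left.
- fine_grip (a point): Centre of the fine feed knob: the small upper knob, aluminium, knurled, 24 mm in diameter, 26 mm high (13 mm above and below), its underside 4 mm above the coarse knob. Clockwise from above lowers quill and scriber in the head by 2 mm per rad (12.6 mm a turn; knobs and head stay), with at least 9 mm of travel. Dry friction about 0.07 N m; each newton of press on the block adds 0.002 N m. It stays where left.
- head: The grey head, which slides on the column when the coarse knob is turned. Origin on the spindle axis at the underside of its casting, z up. Below it come the steel quill with collet nut and, held in that, a slim scriber whose point gives against a spring. The point starts 37.8 to 42.2 mm below this origin, different each time and not measured, so where it meets the block must be felt.
- block: Loose aluminium block lying in the vice below the scriber, 34 x 50 x 28 mm high. Origin at the centre of its underside, z up; its flat top is 28 mm above. Once the scriber's point is on it, the press grows by some 20 N per mm of feed.
- stock: Bystander: spare aluminium block, 34 x 60 x 20 mm, on the bench beside the column.
- spanner: Bystander: steel spanner, 150 mm, lying beside the mill.
- brush: Bystander: chip brush, 170 mm, lying to the right.
- oil: Bystander: small white oil bottle, 44 mm in diameter, 110 mm high, standing behind the column.
- caliper: Bystander: sliding caliper, 200 mm, lying to the left.
- mug: Bystander: white mug, 92 mm high, standing to the left.
- screwdriver: Bystander: screwdriver lying to the right.

How it is judged:
On the way:
1. with the coarse knob the head is brought down so that the point is a few millimetres above the block, not touching: the head's origin less than 48 mm above the block's top (z of head in the frame of block below 0.076 m and contact force between head and block below 0.5 N), for 0.3 s.
At the end, for the whole second after the job is handed in: The scriber's point bears on the block in the vice with a press of 11 to 31 N; the knobs are let go and at rest (contact force between head and block between 11 and 31 N and velocity of joint coarse below 0.05 rad/s and horizontal distance between head and block below 0.012 m); the robot touches nothing.
It fails at once if the point presses on the block with more than 40 N (contact force between head and block above 40 N).
It fails at once if the coarse knob is turned while the point bears on the block (contact force between head and block above 1 N and (velocity of joint coarse above 0.1 rad/s or velocity of joint coarse below -0.1 rad/s)).
It fails at once if a bystander is pushed more than 20 mm away (distance of any of stock, spanner, brush, oil, caliper, mug, screwdriver from where it was at the start of the episode above 0.02 m).
It also fails if it takes over 72 s, if anything falls off the work surface, if the arm or the gripper's body presses on something with over 40 N, if the wrist force passes 120 N, or if a joint passes its speed limit or range.

## Working session

There is one attempt and no reset: what is moved stays moved. The work goes in short steps, Python scripts to look and compute and a tool call to move; the robot and the scene stay as the last step left them, time stands still between calls to the robot, and variables do not carry over. Pictures are saved under pics/ and viewed, at most 10 in all, crops included, and the job is handed in when it is done.

Besides the shell and the picture viewer there is one more tool, called after "Request:" as name(argument=value, ...), one argument or row to a line, values as JSON. apply_moves: Moves the arm, as the interface text tells. Its arguments: {"type":"object","properties":{"deltas":{"type":"array"},"hand":{"type":"number"},"grip_force":{"type":"number"}},"required":["deltas"]}

```bash
mkdir -p pics; python3 - <<'E'
from rig import r
import cv2
for n in("side","top"):
    cv2.imwrite(f"pics/{n}0.png",r.snapshot(n)); print(n,r.camera_info(n))
o=r.get_obs(); print(o); print(r.tip_extent)
E
```

```text
side {'fov_y': 43.360892380642184, 'cx': 259.896391226602, 'cy': 191.20496777316004, 'origin': array([0.11916163, 1.45850901, 1.15330357]), 'orientation': array([[-0.95288561, -0.15829934,  0.25874764],
       [-0.30324432,  0.51740443, -0.80020969],
       [-0.00720451, -0.84097204, -0.54103061]])}
top {'fov_y': 54.03107176929304, 'cx': 261.8193835398657, 'cy': 189.6235290682482, 'origin': array([0.47585218, 0.04662486, 1.39820915]), 'orientation': array([[ 0.02137717, -0.99549979,  0.09232108],
       [-0.9997545 , -0.02182365, -0.00382922],
       [ 0.00582677, -0.09221656, -0.99572193]])}
{'time': 0.1, 'joints': array([-1.16236344e+00,  3.53576371e-01,  1.63405137e+00, -2.07382124e-05,
        1.15518632e+00, -2.39343971e-03]), 'joint_velocities': array([ 0.0011407 , -0.00083587, -0.00150608,  0.00017793,  0.00074637,
       -0.00147022]), 'joint_torque': array([ 2.24034105e-03, -6.06353259e+01, -3.42819858e+01, -2.25438066e-05,
        4.04272156e-03,  2.42842435e-05]), 'position': array([ 0.24944035, -0.57262106,  0.23864191]), 'tool_rot': array([[ 9.16787775e-01,  3.99374415e-01, -5.02521450e-04],
       [ 3.99374731e-01, -9.16787099e-01,  1.11340651e-03],
       [-1.60391090e-05, -1.22145184e-03, -9.99999254e-01]]), 'force': array([-0.18433791,  0.76573851,  0.80693124]), 'wrist_torque': array([ 0.01637249, -0.06962814, -0.019561  ]), 'finger_force': 0.0, 'finger_gap': 0.08545943046986969}
0.008
```

View pics/side0.png

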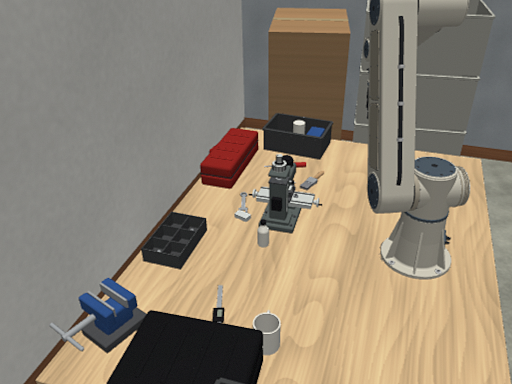

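View pics/top0.png

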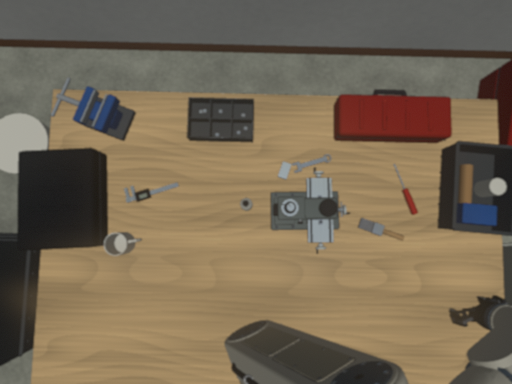

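The side view has the mill at about (283,190). In the top view its knobs are at about (290,208), and its front points to image right (world -y). I'll zoom in on both.

```bash
python3 - <<'E'
import cv2,numpy as np
s=cv2.imread("pics/side0.png")[140:240,230:330]; t=cv2.imread("pics/top0.png")[160:260,255:355]
f=lambda a:cv2.resize(a,(400,400),interpolation=cv2.INTER_CUBIC)
cv2.imwrite("pics/c0.png",np.hstack([f(s),f(t)]))
E
```

```text
(no output)
```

View pics/c0.png

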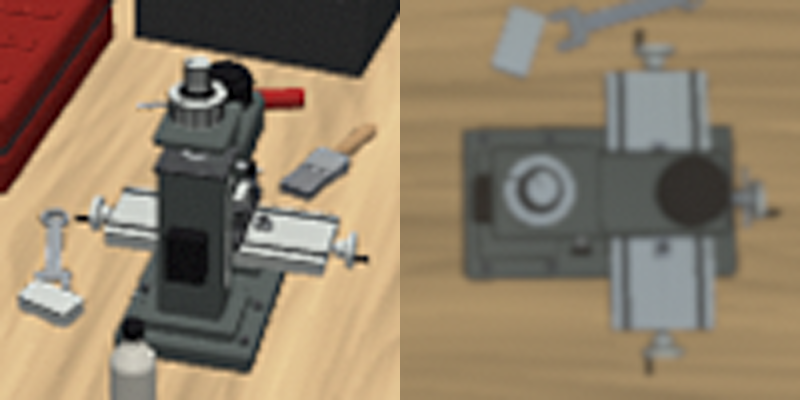

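```bash
cat > h.py <<'E'
from rig import r
import numpy as np
def ray(n,u,v):
    c=r.camera_info(n); f=192/np.tan(np.radians(c["fov_y"]/2))
    d=np.array(c["orientation"])@[(u-c["cx"])/f,(v-c["cy"])/f,1]; return np.array(c["origin"]),d/np.linalg.norm(d)
def plane(n,u,v,z):
    o,d=ray(n,u,v); return o+d*(z-o[2])/d[2]
def tri(a,b):
    A=np.zeros((3,3));B=np.zeros(3)
    for p in(a,b):
        o,d=ray(*p);P=np.eye(3)-np.outer(d,d);A+=P;B+=P@o
    x=np.linalg.solve(A,B); return x,[np.linalg.norm((np.eye(3)-np.outer(ray(*p)[1],ray(*p)[1]))@(x-ray(*p)[0])) for p in(a,b)]
E
python3 - <<'E'
from h import *
print("fine top",tri(("side",279.2,155.5),("top",290.75,206.75)))
print("coarse top",tri(("side",279.2,164),("top",289.75,207.25)))
for z in(.285,.31,.316): print(z,plane("top",290.75,206.75,z),plane("top",289.75,207.25,z),plane("side",279.2,155.5,z))
print("base corners",[plane("top",255+(u-400)/4,160+v/4,.01)[:2].round(4) for u,v in((464,127),(733,127),(464,277),(733,277))])
print("motor",plane("top",255+(692-400)/4,160+190/4,.24))
print("oil",plane("top",246,204,.11))
print(r.get_obs()["joints"])
E
```

```text
fine top (array([ 0.5290729 , -0.04240333,  0.30783018]), [np.float64(0.00010765412436238309), np.float64(0.00010765412436261601)])
coarse top (array([ 0.52890864, -0.04242684,  0.27222525]), [np.float64(0.00024129322895747425), np.float64(0.00024129322895721035)])
0.285 [ 0.53008068 -0.04429455  0.285     ] [ 0.52853796 -0.04135765  0.285     ] [ 0.54025013 -0.08290991  0.285     ]
0.31 [ 0.52886284 -0.04225272  0.31      ] [ 0.52735476 -0.03938177  0.31      ] [ 0.52812624 -0.03852972  0.31      ]
0.316 [ 0.52857056 -0.04176268  0.316     ] [ 0.5270708  -0.03890756  0.316     ] [ 0.52521651 -0.02787848  0.316     ]
base corners [array([0.5974, 0.0071]), array([ 0.6029, -0.242 ]), array([0.4594, 0.0045]), array([ 0.4647, -0.2423])]
motor [ 0.5324479  -0.16270477  0.24      ]
oil [0.54470014 0.09474684 0.11      ]
[-1.16236344e+00  3.53576371e-01  1.63405137e+00 -2.07382124e-05
  1.15518632e+00 -2.39343971e-03]
```

```bash
python3 - <<'E'
import cv2,numpy as np
from h import *
s=np.mean([r.snapshot("side") for _ in range(3)],axis=0).astype(np.uint8)[150:210,250:330]
cv2.imwrite("pics/c1.png",cv2.convertScaleAbs(cv2.resize(s,(800,600),interpolation=cv2.INTER_CUBIC),alpha=1.6))
# predicted pixels of spindle axis
c=r.camera_info("side");f=192/np.tan(np.radians(c["fov_y"]/2))
for z in (.24,.2,.16,.13,.11,.08,.06):
    p=np.array(c["orientation"]).T@(np.array([.5318,-.167,z])-c["origin"]);u=c["cx"]+f*p[0]/p[2];v=c["cy"]+f*p[1]/p[2];print(z,(u-250)*10,(v-150)*10)
print(r.get_obs()["time"])
E
```

```text
0.24 368.95393288463765 60.80529189118835
0.2 366.63959120650986 149.22793107219547
0.16 364.3767529952413 235.6828087469043
0.13 362.7123978156203 299.2718107112438
0.11 361.6180487550372 341.08293697513886
0.08 359.99885971869844 402.9463036850467
0.06 358.934007974583 443.63044399200135
0.25
```

View pics/c1.png

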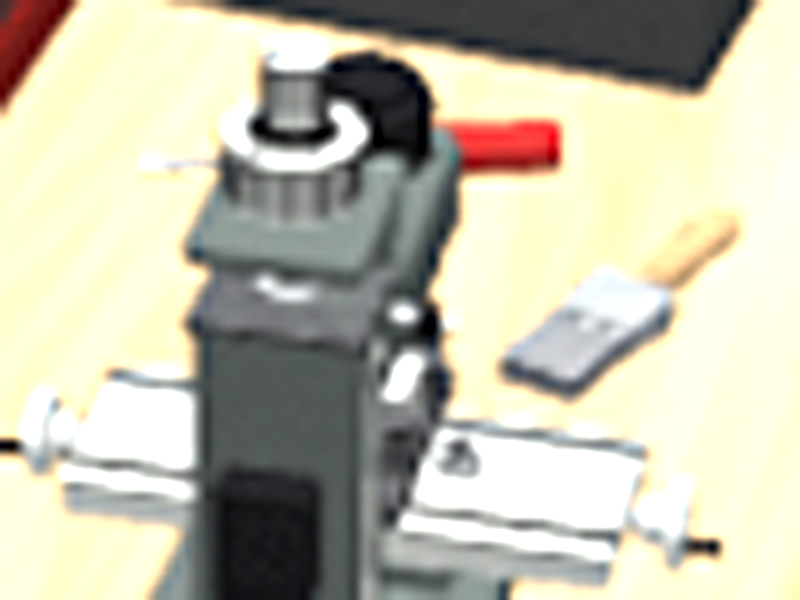

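The side view puts the column right edge at about x=370 (crop), which hides the scriber tip. Only slivers of the quill (400,310) and block (405,375) show. I'll zoom once more on that strip.

```bash
python3 - <<'E'
import cv2,numpy as np
from h import *
s=cv2.imread("pics/side0.png")[172:204,276:306]
s=cv2.resize(s,(560,597),interpolation=cv2.INTER_CUBIC)
cv2.imwrite("pics/c2.png",cv2.convertScaleAbs(s,alpha=1.3))
c=r.camera_info("side");f=192/np.tan(np.radians(c["fov_y"]/2));k=560/30
def px(x,y,z):
    p=np.array(c["orientation"]).T@(np.array([x,y,z])-c["origin"]);return np.round([(c["cx"]+f*p[0]/p[2]-276)*k,(c["cy"]+f*p[1]/p[2]-172)*k])
for hx,hy in((.017,.025),(.025,.017)):
  for z in(.09,.1,.11,.12): print(hx,z,px(.5318-hx,-.167-hy,z),px(.5318-hx,-.167+hy,z),px(.5318-hx,-.167+hy,z-.028))
for z in(.12,.13,.14,.15,.16): print(z,px(.5318-.014,-.167,z))
E
```

```text
0.017 0.09 [291. 257.] [233. 374.] [230. 482.]
0.017 0.1 [292. 219.] [235. 336.] [231. 444.]
0.017 0.11 [294. 181.] [236. 297.] [233. 405.]
0.017 0.12 [295. 142.] [237. 257.] [234. 367.]
0.025 0.09 [317. 281.] [278. 361.] [275. 469.]
0.025 0.1 [319. 243.] [280. 323.] [276. 430.]
0.025 0.11 [320. 204.] [281. 284.] [277. 392.]
0.025 0.12 [321. 166.] [282. 244.] [279. 354.]
0.12 [253. 197.]
0.13 [254. 158.]
0.14 [255. 118.]
0.15 [256.  79.]
0.16 [258.  39.]
```

View pics/c2.png

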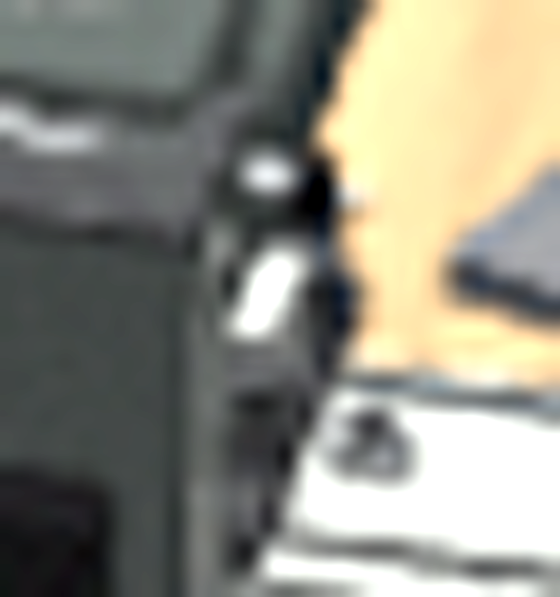

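The block's top patch is at about (265,290), so its top is near z≈0.1 m. The head-to-point gap can't be read from here, so I'll find it by feel. Going above the knobs now.

Request:
apply_moves(
  deltas=[
    [[0,0,0.04],[0,0,6]],
    [[0.01,0.02,0.08],[0,0,13]],
    [[0.03,0.055,0.12],[0,0,20]],
    [[0.05,0.09,0.131],[0,0,27]],
    [[0.07,0.125,0.131],[0,0,34]],
    [[0.09,0.16,0.131],[0,0,41]],
    [[0.11,0.195,0.131],[0,0,48]],
    [[0.13,0.23,0.131],[0,0,55]],
    [[0.15,0.265,0.131],[0,0,62]],
    [[0.17,0.3,0.131],[0,0,69]],
    [[0.19,0.335,0.131],[0,0,76]],
    [[0.205,0.37,0.131],[0,0,83]],
    [[0.22,0.405,0.131],[0,0,90]],
    [[0.235,0.44,0.131],[0,0,90]],
    [[0.25,0.475,0.131],[0,0,90]],
    [[0.265,0.505,0.131],[0,0,90]],
    [[0.2796,0.53,0.131],[0,0,90]],
    [[0.2796,0.53,0.131],[0,0,90]],
    [[0.2796,0.53,0.131],[0,0,90]],
  ],
  hand=0.75,
)

```text
time: 1.83
position: [0.5295, -0.0417, 0.37]
tool_rot: [[-0.402, 0.916, -0.001], [0.916, 0.402, -0.0], [0.0, -0.001, -1.0]]
force: [-0.3, 0.1, 0.1]
finger_gap: 0.0641
finger_force: 0.0
```

```bash
python3 - <<'E'
from h import *
import cv2
o=r.get_obs(); print({k:np.round(v,4) for k,v in o.items()}); print(r.tip_extent)
a=r.snapshot("side")[110:190,240:320];b=r.snapshot("top")[160:240,250:330]
cv2.imwrite("pics/c3.png",np.hstack([cv2.resize(x,(400,400),interpolation=cv2.INTER_CUBIC) for x in(a,b)]))
E
```

```text
{'time': np.float64(1.8333), 'joints': array([-8.1400e-02,  1.0250e-01,  1.6659e+00, -1.0000e-04,  1.3738e+00,
       -4.9500e-01]), 'joint_velocities': array([-0.0417, -0.0144,  0.0147, -0.0108,  0.005 , -0.0147]), 'joint_torque': array([  1.752 , -45.0643, -38.3906,   0.26  ,  -0.1235,   0.2428]), 'position': array([ 0.5295, -0.0417,  0.37  ]), 'tool_rot': array([[-4.019e-01,  9.157e-01, -7.000e-04],
       [ 9.157e-01,  4.019e-01, -1.000e-04],
       [ 2.000e-04, -6.000e-04, -1.000e+00]]), 'force': array([-0.2968,  0.0994,  0.0932]), 'wrist_torque': array([ 0.0455,  0.017 , -0.0336]), 'finger_force': np.float64(0.0), 'finger_gap': np.float64(0.0641)}
0.008
```

View pics/c3.png

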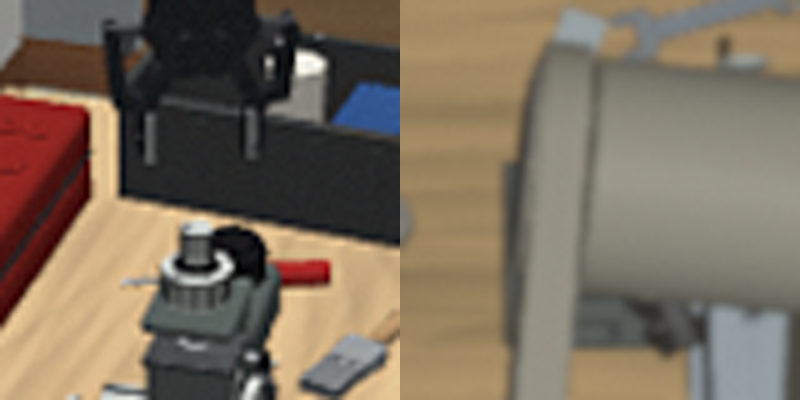

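Fingertips are at (150,163) and (252,158) and the fine knob's top is at (196,228) in the left crop, so the tool is almost exactly above the knob. I'll check the tip height against the prediction.

```bash
python3 - <<'E'
from h import *
c=r.camera_info("side");f=192/np.tan(np.radians(c["fov_y"]/2))
for q in ([.5295,-.0417,.362],[.5295,-.0417,.355],[.5295,-.0417,.308],[.5295,-.0417,.312]):
    p=np.array(c["orientation"]).T@(np.array(q)-c["origin"]);print(q,(c["cx"]+f*p[0]/p[2]-240)*5,(c["cy"]+f*p[1]/p[2]-110)*5)
E
```

```text
[0.5295, -0.0417, 0.362] 196.3989255344697 161.44441245758216
[0.5295, -0.0417, 0.355] 196.25785228731957 170.1536584003749
[0.5295, -0.0417, 0.308] 195.32633405979027 227.6615240492238
[0.5295, -0.0417, 0.312] 195.4045653662135 222.83186497615233
```

Request:
apply_moves(
  deltas=[
    [[0,0,-0.03],[0,0,0]],
    [[0,0,-0.06],[0,0,0]],
    [[0,0,-0.08],[0,0,0]],
    [[0,0,-0.095],[0,0,0]],
    [[0,0,-0.106],[0,0,0]],
    [[0,0,-0.106],[0,0,0]],
  ],
)

```text
time: 2.43
position: [0.5276, -0.0439, 0.2622]
tool_rot: [[-0.398, 0.917, -0.003], [0.917, 0.398, 0.0], [0.002, -0.003, -1.0]]
force: [0.1, -0.4, -0.4]
finger_gap: 0.0639
finger_force: 0.0
```

Request:
apply_moves(
  deltas=[
    [[0,0,0],[0,0,0]],
    [[0,0,0],[0,0,0]],
    [[0,0,0],[0,0,0]],
    [[0,0,0],[0,0,0]],
    [[0,0,0],[0,0,0]],
    [[0,0,0],[0,0,0]],
  ],
  hand=0.5,
  grip_force=50,
)

```text
time: 2.93
position: [0.5305, -0.0431, 0.2655]
tool_rot: [[-0.399, 0.917, 0.003], [0.917, 0.399, 0.0], [-0.001, 0.003, -1.0]]
force: [5.1, 1.5, -5.5]
finger_gap: 0.0505
finger_force: 54.1
```

Request:
apply_moves(
  deltas=[
    [[0,0,-0.0007],[0,0,-5]],
    [[0,0,-0.0014],[0,0,-10]],
    [[0,0,-0.0021],[0,0,-15]],
    [[0,0,-0.0028],[0,0,-20]],
    [[0,0,-0.0028],[0,0,-20]],
    [[0,0,-0.0028],[0,0,-20]],
  ],
)

```text
time: 3.43
position: [0.5295, -0.0432, 0.2626]
tool_rot: [[-0.063, 0.998, 0.001], [0.998, 0.063, -0.0], [-0.0, 0.001, -1.0]]
force: [-0.3, -0.4, 2.2]
finger_gap: 0.0505
finger_force: 54.7
```

```bash
python3 - <<'E'
from h import *
o=r.get_obs()
for k in("position","joints","force","wrist_torque","finger_gap","finger_force"):print(k,np.round(o[k],4))
E
```

```text
position [ 0.5295 -0.0432  0.2626]
joints [-0.0843  0.1834  1.8082 -0.      1.1488 -0.1478]
force [-0.2644 -0.387   2.1893]
wrist_torque [-0.0173  0.3807 -0.493 ]
finger_gap 0.0505
finger_force 54.7194
```

Request:
apply_moves(
  deltas=[
    [[0,0,-0.0009],[0,0,-6]],
    [[0,0,-0.0018],[0,0,-12.5]],
    [[0,0,-0.0027],[0,0,-19]],
    [[0,0,-0.0036],[0,0,-25]],
    [[0,0,-0.0044],[0,0,-31]],
    [[0,0,-0.0052],[0,0,-37]],
    [[0,0,-0.0052],[0,0,-37]],
    [[0,0,-0.0052],[0,0,-37]],
  ],
)

```text
time: 4.1
position: [0.5277, -0.0427, 0.2573]
tool_rot: [[0.55, 0.835, -0.003], [0.835, -0.55, 0.001], [-0.001, -0.003, -1.0]]
force: [-9.0, 2.9, 9.4]
finger_gap: 0.0505
finger_force: 55.6
```

```bash
python3 - <<'E'
from h import *
import cv2
o=r.get_obs()
for k in("position","joints","force","wrist_torque","finger_gap","finger_force"):print(k,np.round(o[k],4))
n=r.snapshot("side");cv2.imwrite("pics/s1.png",n)
f=lambda s:cv2.resize(cv2.convertScaleAbs(s[168:208,276:302],alpha=1.3),(390,600),interpolation=cv2.INTER_CUBIC)
cv2.imwrite("pics/c4.png",np.hstack([f(cv2.imread("pics/side0.png")),f(n)]))
E
```

```text
position [ 0.5277 -0.0427  0.2573]
joints [-8.4000e-02  1.8760e-01  1.8153e+00  7.0000e-04  1.1414e+00  4.9810e-01]
force [-9.0054  2.9468  9.3962]
wrist_torque [ 0.4219  1.5449 -0.469 ]
finger_gap 0.0505
finger_force 55.6119
```

View pics/c4.png

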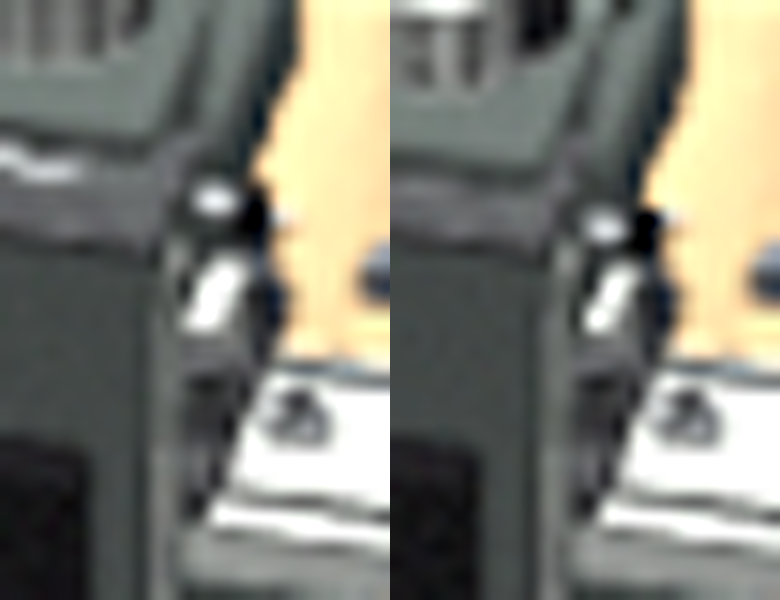

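The bright spot on the head moved down from (215,200) to (215,228), about 7.5 mm. The block patch did not move. I'll release, rise to the fine knob and wind the wrist back for a long feel.

Request:
apply_moves(
  deltas=[
    [[0,0,0],[0,0,0]],
    [[0,0,0],[0,0,0]],
    [[0,0,0],[0,0,0]],
    [[0,0,0.015],[0,0,0]],
    [[0,0,0.031],[0,0,7]],
    [[0,0,0.031],[0,0,14]],
    [[0,0,0.031],[0,0,21]],
    [[0,0,0.031],[0,0,28]],
    [[0,0,0.031],[0,0,35]],
    [[0,0,0.031],[0,0,42]],
    [[0,0,0.031],[0,0,49]],
    [[0,0,0.031],[0,0,56]],
    [[0,0,0.031],[0,0,63]],
    [[0,0,0.031],[0,0,70]],
    [[0,0,0.031],[0,0,77]],
    [[0,0,0.031],[0,0,84]],
    [[0,0,0.031],[0,0,91]],
    [[0,0,0.031],[0,0,98]],
    [[0,0,0.031],[0,0,98]],
  ],
  hand=0.75,
)

```text
time: 5.73
position: [0.5295, -0.0431, 0.2875]
tool_rot: [[-0.906, 0.424, 0.001], [0.424, 0.906, -0.0], [-0.001, 0.0, -1.0]]
force: [-0.7, -0.4, -0.0]
finger_gap: 0.064
finger_force: 0.0
```

Request:
apply_moves(
  deltas=[
    [[0,0,0],[0,0,7]],
    [[0,0,0],[0,0,14]],
    [[0,0,0],[0,0,21]],
    [[0,0,0],[0,0,28]],
    [[0,0,0],[0,0,35]],
    [[0,0,0],[0,0,42]],
    [[0,0,0],[0,0,49]],
    [[0,0,0],[0,0,56]],
    [[0,0,0],[0,0,63]],
    [[0,0,0],[0,0,70]],
    [[0,0,0],[0,0,77]],
    [[0,0,0],[0,0,84]],
    [[0,0,0],[0,0,88]],
    [[0,0,0],[0,0,88]],
  ],
  hand=0.45,
)

```text
time: 6.9
position: [0.5294, -0.0431, 0.2874]
tool_rot: [[-0.461, -0.887, 0.0], [-0.887, 0.461, -0.0], [-0.0, -0.0, -1.0]]
force: [-0.3, -0.1, -0.2]
finger_gap: 0.0386
finger_force: 0.0
```

```bash
cat > o.py <<'E'
from h import *
o=r.get_obs()
for k in("time","position","joints","force","wrist_torque","finger_gap","finger_force"):print(k,np.round(o[k],4))
E
python3 o.py
```

```text
time 6.9
position [ 0.5294 -0.0431  0.2874]
joints [-0.084   0.1608  1.7785 -0.      1.2018 -2.746 ]
force [-0.344  -0.0738 -0.2231]
wrist_torque [ 0.0211 -0.0083 -0.0155]
finger_gap 0.0386
finger_force 0.0
```

Request:
apply_moves(
  deltas=[
    [[0,0,0],[0,0,0]],
    [[0,0,0],[0,0,0]],
    [[0,0,0],[0,0,0]],
    [[0,0,0],[0,0,0]],
    [[0,0,0],[0,0,0]],
  ],
  hand=0.1,
  grip_force=25,
)

```text
time: 7.32
position: [0.5282, -0.0424, 0.2876]
tool_rot: [[-0.465, -0.885, -0.002], [-0.885, 0.465, 0.001], [-0.0, 0.002, -1.0]]
force: [-5.8, 3.0, 6.3]
finger_gap: 0.0233
finger_force: 24.6
```

```bash
python3 o.py
```

```text
time 7.3167
position [ 0.5282 -0.0424  0.2876]
joints [-8.3600e-02  1.6000e-01  1.7791e+00  1.0000e-03  1.2045e+00 -2.7419e+00]
force [-5.7802  3.0195  6.2814]
wrist_torque [ 0.4988  0.9583 -0.0417]
finger_gap 0.0233
finger_force 24.5947
```

Request:
apply_moves(
  deltas=[
    [[0,0,0],[0,0,-5]],
    [[0,0,0],[0,0,-10]],
    [[0,0,0],[0,0,-15]],
    [[0,0,0],[0,0,-20]],
  ],
)

```text
time: 7.65
position: [0.5276, -0.0419, 0.2876]
tool_rot: [[-0.743, -0.67, -0.003], [-0.67, 0.743, 0.002], [0.001, 0.004, -1.0]]
force: [-9.7, 6.0, 8.7]
finger_gap: 0.0234
finger_force: 24.9
```

```bash
python3 o.py
```

```text
time 7.65
position [ 0.5276 -0.0419  0.2876]
joints [-8.3300e-02  1.5970e-01  1.7795e+00  1.9000e-03  1.2059e+00 -2.3887e+00]
force [-9.6674  5.9641  8.6717]
wrist_torque [0.9589 1.5161 0.0962]
finger_gap 0.0234
finger_force 24.93
```

Request:
apply_moves(
  deltas=[
    [[-0.001,0.0007,0],[0,0,-5]],
    [[-0.002,0.0014,0],[0,0,-10]],
    [[-0.002,0.0014,0],[0,0,-15]],
    [[-0.002,0.0014,0],[0,0,-20]],
    [[-0.002,0.0014,0],[0,0,-25]],
    [[-0.002,0.0014,0],[0,0,-30]],
  ],
)

```text
time: 8.15
position: [0.5268, -0.0407, 0.2876]
tool_rot: [[-0.978, -0.209, -0.001], [-0.209, 0.978, 0.002], [0.0, 0.002, -1.0]]
force: [-4.2, 5.4, 4.4]
finger_gap: 0.023
finger_force: 24.9
```

```bash
python3 o.py
```

```text
time 8.15
position [ 0.5268 -0.0407  0.2876]
joints [-8.1000e-02  1.5670e-01  1.7830e+00  1.8000e-03  1.2028e+00 -1.8628e+00]
force [-4.1575  5.4231  4.3885]
wrist_torque [0.9531 0.5603 0.0529]
finger_gap 0.023
finger_force 24.8551
```

Request:
apply_moves(
  deltas=[
    [[0,0,0],[0,0,-5]],
    [[0,0,0],[0,0,-10]],
    [[0,0,0],[0,0,-15]],
    [[0,0,0],[0,0,-20]],
  ],
)

```text
time: 8.48
position: [0.5267, -0.0399, 0.2876]
tool_rot: [[-0.99, 0.138, -0.001], [0.138, 0.99, 0.003], [0.001, 0.003, -1.0]]
force: [-3.0, 10.7, 5.6]
finger_gap: 0.0229
finger_force: 25.0
```

```bash
python3 o.py
```

```text
time 8.4833
position [ 0.5267 -0.0399  0.2876]
joints [-0.0805  0.1567  1.783   0.0035  1.203  -1.5137]
force [-2.9588 10.6678  5.6162]
wrist_torque [1.6535 0.5471 0.1261]
finger_gap 0.0229
finger_force 24.9924
```

The TCP has been orbiting the axis with a 2.6 mm offset. The fit puts the axis at (0.5294, -0.0402), so I'll re-grip centred there.

Request:
apply_moves(
  deltas=[
    [[0,0,0],[0,0,0]],
    [[0,0,0],[0,0,0]],
    [[0.002,0.0015,0],[0,0,0]],
    [[0.002,0.0015,0],[0,0,0]],
    [[0.002,0.0015,0],[0,0,0]],
  ],
  hand=0.4,
)

```text
time: 8.9
position: [0.5294, -0.0402, 0.2872]
tool_rot: [[-0.992, 0.13, 0.0], [0.13, 0.992, -0.0], [-0.0, -0.0, -1.0]]
force: [0.3, -0.0, 0.4]
finger_gap: 0.0338
finger_force: 0.0
```

Request:
apply_moves(
  deltas=[
    [[0,0,0],[0,0,0]],
    [[0,0,0],[0,0,0]],
    [[0,0,0],[0,0,0]],
    [[0,0,0],[0,0,0]],
    [[0,0,0],[0,0,-4]],
    [[0,0,0],[0,0,-8]],
    [[0,0,0],[0,0,-12]],
    [[0,0,0],[0,0,-16]],
  ],
  hand=0.1,
)

```text
time: 9.57
position: [0.5293, -0.04, 0.2874]
tool_rot: [[-0.916, 0.401, 0.0], [0.401, 0.916, 0.0], [-0.0, 0.0, -1.0]]
force: [0.8, 1.2, 0.9]
finger_gap: 0.0229
finger_force: 25.0
```

```bash
python3 o.py
```

```text
time 9.5667
position [ 0.5293 -0.04    0.2874]
joints [-7.8400e-02  1.6040e-01  1.7792e+00  2.0000e-04  1.2017e+00 -1.2364e+00]
force [0.8383 1.204  0.8543]
wrist_torque [ 0.219  -0.0953  0.0406]
finger_gap 0.0229
finger_force 25.0161
```

Request:
apply_moves(
  deltas=[
    [[0,0,0],[0,0,-5]],
    [[0,0,0],[0,0,-10]],
    [[0,0,0],[0,0,-15]],
    [[0,0,0],[0,0,-20]],
    [[0,0,0],[0,0,-25]],
  ],
)

```text
time: 9.98
position: [0.5293, -0.04, 0.2874]
tool_rot: [[-0.66, 0.751, 0.0], [0.751, 0.66, 0.0], [-0.0, 0.0, -1.0]]
force: [0.9, 0.5, 1.9]
finger_gap: 0.0233
finger_force: 25.0
```

```bash
python3 o.py
```

```text
time 9.9833
position [ 0.5293 -0.04    0.2874]
joints [-7.8400e-02  1.6040e-01  1.7792e+00  2.0000e-04  1.2017e+00 -7.9920e-01]
force [0.9455 0.4513 1.8644]
wrist_torque [ 0.2075 -0.0219  0.0498]
finger_gap 0.0233
finger_force 25.018
```

Request:
apply_moves(
  deltas=[
    [[0,0,0],[0,0,-5]],
    [[0,0,0],[0,0,-10]],
    [[0,0,0],[0,0,-15]],
    [[0,0,0],[0,0,-20]],
  ],
)

```text
time: 10.32
position: [0.5293, -0.04, 0.2874]
tool_rot: [[-0.363, 0.932, 0.0], [0.932, 0.363, 0.0], [0.0, 0.0, -1.0]]
force: [0.6, 1.9, 2.0]
finger_gap: 0.023
finger_force: 25.0
```

```bash
python3 o.py | grep -E "torq|time|joi"
```

```text
time 10.3167
joints [-7.8400e-02  1.6040e-01  1.7792e+00  2.0000e-04  1.2018e+00 -4.5010e-01]
wrist_torque [ 0.2802 -0.057   0.052 ]
```

Request:
apply_moves(
  deltas=[
    [[0,0,0],[0,0,-5]],
    [[0,0,0],[0,0,-10]],
    [[0,0,0],[0,0,-15]],
    [[0,0,0],[0,0,-20]],
  ],
)

```text
time: 10.65
position: [0.5293, -0.04, 0.2874]
tool_rot: [[-0.023, 1.0, 0.0], [1.0, 0.023, 0.0], [0.0, 0.0, -1.0]]
force: [-0.5, 1.5, 0.8]
finger_gap: 0.0232
finger_force: 25.0
```

```bash
python3 o.py | grep -E "torq|time|joi"
```

```text
time 10.65
joints [-7.8400e-02  1.6040e-01  1.7791e+00  2.0000e-04  1.2017e+00 -1.0110e-01]
wrist_torque [ 0.2721 -0.0843  0.1174]
```

Request:
apply_moves(
  deltas=[
    [[0,0,0],[0,0,-3]],
  ],
)

```text
time: 10.73
position: [0.5293, -0.04, 0.2874]
tool_rot: [[0.03, 1.0, 0.0], [1.0, -0.03, 0.0], [0.0, 0.0, -1.0]]
force: [1.6, 2.2, 1.0]
finger_gap: 0.0232
finger_force: 25.0
```

```bash
python3 o.py | grep -E "torq|time|joi"
```

```text
time 10.7333
joints [-7.8300e-02  1.6030e-01  1.7792e+00  2.0000e-04  1.2018e+00 -4.8300e-02]
wrist_torque [ 0.1997 -0.0361  0.0786]
```

Request:
apply_moves(
  deltas=[
    [[0,0,0],[0,0,-3]],
  ],
)

```text
time: 10.82
position: [0.5293, -0.04, 0.2874]
tool_rot: [[0.08, 0.997, 0.0], [0.997, -0.08, 0.0], [0.0, 0.0, -1.0]]
force: [0.3, 1.1, 0.1]
finger_gap: 0.0228
finger_force: 25.0
```

```bash
python3 o.py | grep -E "torq|time|joi"
```

```text
time 10.8167
joints [-7.8400e-02  1.6030e-01  1.7791e+00  2.0000e-04  1.2018e+00  2.1000e-03]
wrist_torque [ 0.2159 -0.0187  0.1276]
```

```bash
cat > avg.py <<'E'
from h import *
import sys
t=[]
for _ in range(int(sys.argv[1]) if len(sys.argv)>1 else 12): r.snapshot("top"); t.append(r.get_obs()["wrist_torque"][2])
print(np.mean(t).round(4),np.std(t).round(4),len(t),"j6",r.get_obs()["joints"][5].round(4),"t",r.get_obs()["time"])
E
python3 avg.py
```

```text
0.0276 0.0445 12 j6 -0.0009 t 11.4167
```

```bash
cat > t.py <<'E'
from h import *
o=r.get_obs();print(o["time"].round(2) if hasattr(o["time"],"round") else o["time"],"j6",o["joints"][5].round(4),"v",o["joint_velocities"][5].round(3),"tz",o["wrist_torque"][2].round(4),"jt6",o["joint_torque"][5].round(4))
E
python3 t.py
```

```text
11.4167 j6 -0.0009 v 0.001 tz 0.0638 jt6 0.0481
```

Request:
apply_moves(
  deltas=[
    [[0,0,0],[0,0,4]],
    [[0,0,0],[0,0,8]],
    [[0,0,0],[0,0,12]],
    [[0,0,0],[0,0,16]],
  ],
)

```text
time: 11.75
position: [0.5293, -0.04, 0.2874]
tool_rot: [[-0.203, 0.979, 0.0], [0.979, 0.203, 0.0], [0.0, 0.0, -1.0]]
force: [-0.4, 2.7, 1.7]
finger_gap: 0.0231
finger_force: 25.1
```

```bash
python3 t.py
```

```text
11.75 j6 -0.2834 v -0.832 tz -0.0466 jt6 1.3473
```

Request:
apply_moves(
  deltas=[
    [[0,0,0],[0,0,4]],
    [[0,0,0],[0,0,8]],
    [[0,0,0],[0,0,12]],
    [[0,0,0],[0,0,16]],
  ],
)

```text
time: 12.08
position: [0.5293, -0.04, 0.2874]
tool_rot: [[-0.465, 0.885, 0.0], [0.885, 0.465, 0.0], [0.0, 0.0, -1.0]]
force: [0.2, 2.1, 2.4]
finger_gap: 0.0233
finger_force: 25.1
```

```bash
python3 t.py
```

```text
12.0833 j6 -0.5626 v -0.832 tz -0.0353 jt6 1.3257
```

Request:
apply_moves(
  deltas=[
    [[0,0,0],[0,0,-4]],
    [[0,0,0],[0,0,-8]],
    [[0,0,0],[0,0,-12]],
  ],
)

```text
time: 12.33
position: [0.5293, -0.04, 0.2874]
tool_rot: [[-0.265, 0.964, 0.0], [0.964, 0.265, 0.0], [0.0, 0.0, -1.0]]
force: [-0.2, 2.4, 1.8]
finger_gap: 0.0228
finger_force: 25.1
```

```bash
python3 t.py
```

```text
12.3333 j6 -0.3466 v 0.834 tz 0.1205 jt6 -1.3311
```

Request:
apply_moves(
  deltas=[
    [[0,0,0],[0,0,-4]],
  ],
)

```text
time: 12.42
position: [0.5293, -0.04, 0.2874]
tool_rot: [[-0.197, 0.98, 0.0], [0.98, 0.197, 0.0], [0.0, 0.0, -1.0]]
force: [1.4, 2.8, 3.1]
finger_gap: 0.023
finger_force: 25.1
```

```bash
python3 t.py
```

```text
12.4167 j6 -0.2767 v 0.831 tz 0.1572 jt6 -1.2783
```

Request:
apply_moves(
  deltas=[
    [[0,0,0],[0,0,-4]],
  ],
)

```text
time: 12.5
position: [0.5293, -0.04, 0.2874]
tool_rot: [[-0.128, 0.992, 0.0], [0.992, 0.128, 0.0], [0.0, 0.0, -1.0]]
force: [-0.0, 2.1, 2.2]
finger_gap: 0.0232
finger_force: 25.1
```

```bash
python3 t.py
```

```text
12.5 j6 -0.2069 v 0.833 tz 0.1442 jt6 -1.2691
```

Request:
apply_moves(
  deltas=[
    [[0,0,0],[0,0,7]],
    [[0,0,0],[0,0,14]],
    [[0,0,0],[0,0,21]],
    [[0,0,0],[0,0,28]],
    [[0,0,0],[0,0,35]],
    [[0,0,0],[0,0,42]],
    [[0,0,0],[0,0,42]],
    [[0,0,0],[0,0,38]],
    [[0,0,0],[0,0,34]],
  ],
)

```text
time: 13.25
position: [0.5293, -0.04, 0.2873]
tool_rot: [[-0.658, 0.753, 0.0], [0.753, 0.658, 0.0], [-0.0, 0.0, -1.0]]
force: [0.7, 3.2, 2.0]
finger_gap: 0.0232
finger_force: 25.1
```

```bash
python3 t.py
```

```text
13.25 j6 -0.796 v 0.848 tz 0.0852 jt6 -1.626
```

Request:
apply_moves(
  deltas=[
    [[0,0,0],[0,0,-4]],
  ],
)

```text
time: 13.33
position: [0.5293, -0.04, 0.2873]
tool_rot: [[-0.603, 0.798, 0.0], [0.798, 0.603, 0.0], [0.0, 0.0, -1.0]]
force: [0.8, 3.1, 1.8]
finger_gap: 0.023
finger_force: 25.1
```

```bash
python3 t.py
```

```text
13.3333 j6 -0.7257 v 0.832 tz 0.0718 jt6 -1.3371
```

Request:
apply_moves(
  deltas=[
    [[0,0,0],[0,0,-4]],
  ],
)

```text
time: 13.42
position: [0.5293, -0.04, 0.2874]
tool_rot: [[-0.546, 0.838, 0.0], [0.838, 0.546, 0.0], [-0.0, 0.0, -1.0]]
force: [0.5, 2.7, 1.8]
finger_gap: 0.0232
finger_force: 25.1
```

```bash
python3 t.py
```

```text
13.4167 j6 -0.6558 v 0.832 tz 0.0923 jt6 -1.3048
```

Request:
apply_moves(
  deltas=[
    [[0,0,0],[0,0,-4]],
  ],
)

```text
time: 13.5
position: [0.5293, -0.04, 0.2874]
tool_rot: [[-0.486, 0.874, 0.0], [0.874, 0.486, 0.0], [-0.0, 0.0, -1.0]]
force: [0.5, 2.7, 1.8]
finger_gap: 0.023
finger_force: 25.1
```

```bash
python3 t.py
```

```text
13.5 j6 -0.586 v 0.83 tz 0.0758 jt6 -1.2982
```

Request:
apply_moves(
  deltas=[
    [[0,0,0],[0,0,-4]],
  ],
)

```text
time: 13.58
position: [0.5293, -0.04, 0.2874]
tool_rot: [[-0.424, 0.906, 0.0], [0.906, 0.424, 0.0], [0.0, 0.0, -1.0]]
force: [0.7, 3.0, 2.4]
finger_gap: 0.0234
finger_force: 25.1
```

```bash
python3 t.py
```

```text
13.5833 j6 -0.5162 v 0.831 tz 0.1091 jt6 -1.2923
```

Request:
apply_moves(
  deltas=[
    [[0,0,0],[0,0,-4]],
  ],
)

```text
time: 13.67
position: [0.5293, -0.04, 0.2873]
tool_rot: [[-0.36, 0.933, 0.0], [0.933, 0.36, 0.0], [0.0, 0.0, -1.0]]
force: [2.1, 2.4, 1.7]
finger_gap: 0.0234
finger_force: 25.2
```

```bash
python3 t.py
```

```text
13.6667 j6 -0.4464 v 0.832 tz 0.07 jt6 -1.2868
```

Request:
apply_moves(
  deltas=[
    [[0,0,0],[0,0,-4]],
  ],
)

```text
time: 13.75
position: [0.5293, -0.04, 0.2874]
tool_rot: [[-0.294, 0.956, 0.0], [0.956, 0.294, 0.0], [0.0, 0.0, -1.0]]
force: [-0.0, 1.9, 1.7]
finger_gap: 0.0231
finger_force: 25.2
```

```bash
python3 t.py
```

```text
13.75 j6 -0.3766 v 0.832 tz 0.134 jt6 -1.2816
```

Request:
apply_moves(
  deltas=[
    [[0,0,0],[0,0,-4]],
  ],
)

```text
time: 13.83
position: [0.5293, -0.04, 0.2874]
tool_rot: [[-0.226, 0.974, 0.0], [0.974, 0.226, 0.0], [0.0, 0.0, -1.0]]
force: [0.6, 3.0, 2.9]
finger_gap: 0.023
finger_force: 25.2
```

```bash
python3 t.py
```

```text
13.8333 j6 -0.3068 v 0.832 tz 0.103 jt6 -1.2766
```

Request:
apply_moves(
  deltas=[
    [[0,0,0],[0,0,-4]],
  ],
)

```text
time: 13.92
position: [0.5293, -0.04, 0.2873]
tool_rot: [[-0.158, 0.987, 0.0], [0.987, 0.158, 0.0], [0.0, 0.0, -1.0]]
force: [0.4, 3.1, 2.5]
finger_gap: 0.0228
finger_force: 25.2
```

```bash
python3 t.py
```

```text
13.9167 j6 -0.237 v 0.833 tz 0.1129 jt6 -1.2713
```

Request:
apply_moves(
  deltas=[
    [[0,0,0],[0,0,-4]],
  ],
)

```text
time: 14.0
position: [0.5293, -0.04, 0.2874]
tool_rot: [[-0.089, 0.996, 0.0], [0.996, 0.089, 0.0], [0.0, 0.0, -1.0]]
force: [1.2, 3.1, 2.3]
finger_gap: 0.0233
finger_force: 25.2
```

```bash
python3 t.py
```

```text
14.0 j6 -0.1672 v 0.831 tz 0.143 jt6 -1.2657
```

Request:
apply_moves(
  deltas=[
    [[0,0,0],[0,0,-4]],
  ],
)

```text
time: 14.08
position: [0.5293, -0.04, 0.2874]
tool_rot: [[-0.019, 1.0, 0.0], [1.0, 0.019, 0.0], [0.0, 0.0, -1.0]]
force: [0.9, 2.7, 3.1]
finger_gap: 0.0235
finger_force: 25.2
```

```bash
python3 t.py
```

```text
14.0833 j6 -0.0973 v 0.833 tz 0.1323 jt6 -1.2604
```

The joint-6 torque is clean. It rises at 0.076 N m/rad, matching contact, and the contact began earlier than I thought. I'll back off at the same speed to find where the slope ends.

Request:
apply_moves(
  deltas=[
    [[0,0,0],[0,0,4]],
    [[0,0,0],[0,0,8]],
    [[0,0,0],[0,0,12]],
    [[0,0,0],[0,0,16]],
    [[0,0,0],[0,0,20]],
  ],
)

```text
time: 14.5
position: [0.5293, -0.04, 0.2874]
tool_rot: [[-0.366, 0.931, 0.0], [0.931, 0.366, 0.0], [0.0, 0.0, -1.0]]
force: [0.5, 2.5, 1.9]
finger_gap: 0.0227
finger_force: 25.1
```

```bash
python3 t.py
```

```text
14.5 j6 -0.4531 v -0.831 tz -0.0402 jt6 1.3336
```

Request:
apply_moves(
  deltas=[
    [[0,0,0],[0,0,4]],
    [[0,0,0],[0,0,8]],
  ],
)

```text
time: 14.67
position: [0.5293, -0.04, 0.2873]
tool_rot: [[-0.492, 0.871, 0.0], [0.871, 0.492, 0.0], [0.0, 0.0, -1.0]]
force: [-0.2, 2.2, 2.3]
finger_gap: 0.0229
finger_force: 25.1
```

```bash
python3 t.py
```

```text
14.6667 j6 -0.5927 v -0.831 tz -0.0976 jt6 1.3235
```

Request:
apply_moves(
  deltas=[
    [[0,0,0],[0,0,4]],
    [[0,0,0],[0,0,8]],
  ],
)

```text
time: 14.83
position: [0.5293, -0.04, 0.2873]
tool_rot: [[-0.608, 0.794, 0.0], [0.794, 0.608, 0.0], [0.0, 0.0, -1.0]]
force: [0.8, 2.6, 2.0]
finger_gap: 0.0233
finger_force: 25.1
```

```bash
python3 t.py
```

```text
14.8333 j6 -0.7323 v -0.832 tz -0.1006 jt6 1.3136
```

Request:
apply_moves(
  deltas=[
    [[0,0,0],[0,0,4]],
    [[0,0,0],[0,0,8]],
  ],
)

```text
time: 15.0
position: [0.5293, -0.04, 0.2873]
tool_rot: [[-0.713, 0.701, 0.0], [0.701, 0.713, 0.0], [-0.0, 0.0, -1.0]]
force: [-0.1, 2.9, 2.4]
finger_gap: 0.0227
finger_force: 25.1
```

```bash
python3 t.py
```

```text
15.0 j6 -0.8719 v -0.831 tz -0.0762 jt6 1.3063
```

Request:
apply_moves(
  deltas=[
    [[0,0,0],[0,0,4]],
    [[0,0,0],[0,0,8]],
  ],
)

```text
time: 15.17
position: [0.5292, -0.04, 0.2873]
tool_rot: [[-0.803, 0.595, 0.0], [0.595, 0.803, 0.0], [-0.0, 0.0, -1.0]]
force: [0.6, 2.9, 2.4]
finger_gap: 0.023
finger_force: 25.1
```

```bash
python3 t.py
```

```text
15.1667 j6 -1.0116 v -0.832 tz -0.0218 jt6 1.3074
```

Request:
apply_moves(
  deltas=[
    [[0,0,0],[0,0,4]],
    [[0,0,0],[0,0,8]],
  ],
)

```text
time: 15.33
position: [0.5293, -0.04, 0.2873]
tool_rot: [[-0.878, 0.478, 0.0], [0.478, 0.878, 0.0], [-0.0, 0.0, -1.0]]
force: [0.1, 3.2, 2.5]
finger_gap: 0.0228
finger_force: 25.1
```

```bash
python3 t.py
```

```text
15.3333 j6 -1.1512 v -0.833 tz -0.0649 jt6 1.307
```

Request:
apply_moves(
  deltas=[
    [[0,0,0],[0,0,4]],
    [[0,0,0],[0,0,8]],
  ],
)

```text
time: 15.5
position: [0.5292, -0.04, 0.2873]
tool_rot: [[-0.936, 0.351, 0.0], [0.351, 0.936, 0.0], [-0.0, 0.0, -1.0]]
force: [0.1, 2.9, 1.9]
finger_gap: 0.0228
finger_force: 25.1
```

```bash
python3 t.py
```

```text
15.5 j6 -1.2908 v -0.832 tz -0.1226 jt6 1.3073
```

Request:
apply_moves(
  deltas=[
    [[0,0,0],[0,0,4]],
    [[0,0,0],[0,0,8]],
  ],
)

```text
time: 15.67
position: [0.5293, -0.04, 0.2873]
tool_rot: [[-0.976, 0.217, 0.0], [0.217, 0.976, 0.0], [-0.0, 0.0, -1.0]]
force: [0.5, 2.1, 1.9]
finger_gap: 0.0232
finger_force: 25.1
```

```bash
python3 t.py
```

```text
15.6667 j6 -1.4305 v -0.83 tz -0.0402 jt6 1.307
```

Request:
apply_moves(
  deltas=[
    [[0,0,0],[0,0,4]],
    [[0,0,0],[0,0,8]],
  ],
)

```text
time: 15.83
position: [0.5293, -0.0401, 0.2874]
tool_rot: [[-0.997, 0.079, 0.0], [0.079, 0.997, 0.0], [-0.0, 0.0, -1.0]]
force: [0.8, 2.2, 1.4]
finger_gap: 0.0228
finger_force: 25.1
```

```bash
python3 t.py
```

```text
15.8333 j6 -1.5701 v -0.832 tz -0.0328 jt6 1.307
```

The curve flattens at 1.307 below j6≈-0.83, so the point meets the block there, 3.8 mm of fine feed below the coarse stop. That places the head less than 46 mm above the block, so the coarse setting is right. Now feeding down for good, at the same speed.

Request:
apply_moves(
  deltas=[
    [[0,0,0],[0,0,-4]],
    [[0,0,0],[0,0,-8]],
    [[0,0,0],[0,0,-12]],
    [[0,0,0],[0,0,-16]],
    [[0,0,0],[0,0,-20]],
    [[0,0,0],[0,0,-24]],
    [[0,0,0],[0,0,-28]],
  ],
)

```text
time: 16.42
position: [0.5293, -0.04, 0.2874]
tool_rot: [[-0.839, 0.543, 0.0], [0.543, 0.839, 0.0], [-0.0, 0.0, -1.0]]
force: [0.7, 2.2, 2.5]
finger_gap: 0.023
finger_force: 25.1
```

```bash
python3 t.py
```

```text
16.4167 j6 -1.0747 v 0.833 tz 0.0895 jt6 -1.3149
```

Request:
apply_moves(
  deltas=[
    [[0,0,0],[0,0,-4]],
    [[0,0,0],[0,0,-8]],
  ],
)

```text
time: 16.58
position: [0.5293, -0.04, 0.2873]
tool_rot: [[-0.756, 0.655, 0.0], [0.655, 0.756, 0.0], [-0.0, 0.0, -1.0]]
force: [0.8, 3.0, 2.7]
finger_gap: 0.0236
finger_force: 25.1
```

```bash
python3 t.py
```

```text
16.5833 j6 -0.935 v 0.83 tz 0.0572 jt6 -1.3147
```

Request:
apply_moves(
  deltas=[
    [[0,0,0],[0,0,-4]],
    [[0,0,0],[0,0,-8]],
  ],
)

```text
time: 16.75
position: [0.5293, -0.04, 0.2874]
tool_rot: [[-0.657, 0.754, 0.0], [0.754, 0.657, 0.0], [-0.0, 0.0, -1.0]]
force: [1.4, 2.3, 2.2]
finger_gap: 0.0228
finger_force: 25.1
```

```bash
python3 t.py
```

```text
16.75 j6 -0.7954 v 0.832 tz 0.0944 jt6 -1.3141
```

Request:
apply_moves(
  deltas=[
    [[0,0,0],[0,0,-4]],
    [[0,0,0],[0,0,-8]],
  ],
)

```text
time: 16.92
position: [0.5293, -0.04, 0.2874]
tool_rot: [[-0.546, 0.838, 0.0], [0.838, 0.546, 0.0], [-0.0, 0.0, -1.0]]
force: [0.4, 2.5, 1.6]
finger_gap: 0.0231
finger_force: 25.1
```

```bash
python3 t.py
```

```text
16.9167 j6 -0.6558 v 0.832 tz 0.0824 jt6 -1.3027
```

Request:
apply_moves(
  deltas=[
    [[0,0,0],[0,0,-4]],
    [[0,0,0],[0,0,-8]],
  ],
)

```text
time: 17.08
position: [0.5293, -0.04, 0.2874]
tool_rot: [[-0.424, 0.906, 0.0], [0.906, 0.424, 0.0], [-0.0, 0.0, -1.0]]
force: [0.7, 3.0, 2.5]
finger_gap: 0.023
finger_force: 25.1
```

```bash
python3 t.py
```

```text
17.0833 j6 -0.5162 v 0.832 tz 0.1101 jt6 -1.2923
```

Request:
apply_moves(
  deltas=[
    [[0,0,0],[0,0,-4]],
  ],
)

```text
time: 17.17
position: [0.5293, -0.04, 0.2873]
tool_rot: [[-0.36, 0.933, 0.0], [0.933, 0.36, 0.0], [0.0, 0.0, -1.0]]
force: [1.0, 2.6, 3.0]
finger_gap: 0.0232
finger_force: 25.2
```

```bash
python3 t.py
```

```text
17.1667 j6 -0.4464 v 0.831 tz 0.1317 jt6 -1.2868
```

Request:
apply_moves(
  deltas=[
    [[0,0,0],[0,0,-3]],
    [[0,0,0],[0,0,-6]],
    [[0,0,0],[0,0,-8]],
    [[0,0,0],[0,0,-9]],
    [[0,0,0],[0,0,-9]],
    [[0,0,0],[0,0,-9]],
  ],
)

```text
time: 17.67
position: [0.5293, -0.04, 0.2874]
tool_rot: [[-0.216, 0.976, 0.0], [0.976, 0.216, 0.0], [0.0, 0.0, -1.0]]
force: [0.6, 2.9, 2.2]
finger_gap: 0.023
finger_force: 25.2
```

```bash
python3 t.py
```

```text
17.6667 j6 -0.2965 v -0.012 tz -0.0285 jt6 0.1086
```

Request:
apply_moves(
  deltas=[
    [[0,0,0],[0,0,0]],
    [[0,0,0],[0,0,0]],
    [[0,0,0],[0,0,0]],
    [[0,0,0],[0,0,0]],
    [[0,0,0.02],[0,0,0]],
    [[0,0,0.05],[0,0,0]],
    [[0,0,0.08],[0,0,0]],
    [[0,0,0.11],[0,0,0]],
    [[0,0,0.12],[0,0,0]],
    [[0,0,0.12],[0,0,0]],
    [[0,0,0.12],[0,0,0]],
  ],
  hand=0.6,
)

```text
time: 18.58
position: [0.5291, -0.0402, 0.4068]
tool_rot: [[-0.217, 0.976, 0.0], [0.976, 0.217, -0.0], [-0.0, -0.0, -1.0]]
force: [0.3, 0.8, -1.2]
finger_gap: 0.0509
finger_force: 0.0
```

```bash
python3 o.py; python3 - <<'E'
from h import *
import cv2
a=r.snapshot("side")[110:230,220:340]
cv2.imwrite("pics/end.png",cv2.resize(a,(480,480),interpolation=cv2.INTER_CUBIC))
E
```

```text
time 18.5833
position [ 0.5291 -0.0402  0.4068]
joints [-7.8600e-02  8.3100e-02  1.6106e+00 -2.0000e-04  1.4478e+00 -2.9720e-01]
force [ 0.2965  0.78   -1.1564]
wrist_torque [ 0.0117 -0.0474 -0.0448]
finger_gap 0.0509
finger_force 0.0
```

View pics/end.png

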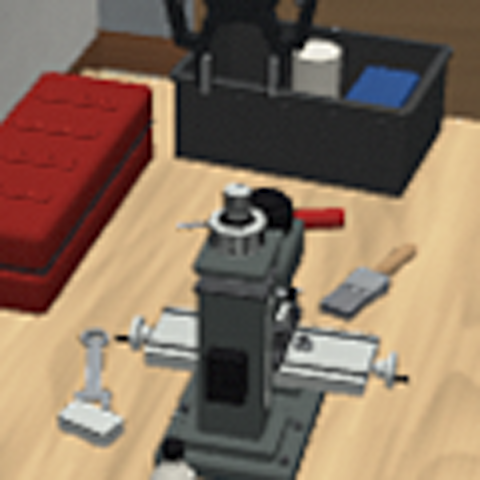

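The gripper is clear above the knobs at (237,190), and the stock, spanner, brush and oil in view are where they were. Handing in.

```bash
python3 -c "
from rig import r
print(r.close_job())"
```

```text
the job is handed in; nothing more can be done
None
```

The job is handed in with no verdict returned: the scriber bears on the block with about 20 N, estimated from knob torque. It may have touched 31–33 N while I was feeling for contact. The coarse knob left the point about 3.8 mm clear, both knobs are released, and nothing else in view moved.

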